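# Clamp the food box shut

### The job

Close the clamp of the food transport box: push the clamp strap round until it is fully home in the keeper at the other end of the lid, and only then press the cam lever on it right down. Just push with the fingers: nothing is to be picked up, and the box and the things beside it stay where they stand.

Things in the scene. Friction and masses are not known exactly. Their poses are not given: they have to be found in the camera images.
- food_box: Steel food transport box, white plastic lid already on: 200 x 160 mm, lid top 83 mm high, about 2.6 kg, loose on rubber feet. Origin: centre of its underside; z up. The strap's post is on its +x end (away from the robot at yaw 0), the keeper on its -x end. The strap stands out on its +y side.
- strap_arm (a joint): Clamp strap: flat steel bar turning level about the post. rad; 0 = home: along the middle of the lid, end in the keeper, against a stop. Positive = swung out: at angle a it points along (-cos a, sin a) in the box's x, y. Range 0 to 1.6; starts 0.7 to 1.3. Stays where left; about 1.2 N at its side moves it.
- lever_arm (a joint): Black cam lever on the strap, 66 mm long, 20 wide, 8 thick, leaning up and towards the strap's pivot, at 0.75 rad minus this value above the strap. rad; 0 = fully up, 0.75 = fully down: flat along the strap, against a stop, upper face then 126 mm above the worktop. Stays where left; stiff, 0.24 N m: 6 to 12 N at 30 to 50 mm from its hinge; press its sloping upper face, not its end.
- strap_pivot (a point): Pivot axis of the strap on the box's post, at the strap's mid-thickness: box frame (110, 0, 105) mm. The strap is 24 mm wide and 8 mm thick, underside 101 mm and top 109 mm above the worktop (18 mm free above the lid), and reaches 225 mm from this axis to its rounded free end.
- keeper (a point): Middle of the keeper, where the strap's end belongs: box frame (-107, 0, 105) mm. A C-shaped steel bracket, 16 mm deep along the box's x, 120 mm high, open towards the box's +y.
- strap_end (a point): Point on the strap's centre line, upper face, 165 mm from its pivot, between the lever and the rounded free end: a good place to push its side. x axis of the point points along the strap to the pivot.
- lever_hinge (a point): Hinge axis of the cam lever, square across the strap, on its centre line, 102 mm from the strap's pivot, 121 mm above the worktop.
- lever_pad (a point): Point on the upper face of the cam lever, 45 mm from its hinge, to press on.
- kitchen_timer: Bystander: round white kitchen timer with red dial, 62 mm wide, 46 mm high, loose, on the side where the strap stands out, lower than the strap. Origin: centre of its underside.
- ramekin: Bystander: small white ramekin, 69 mm wide, 38 mm high, loose, also on that side, lower than the strap. Origin: centre of its underside.
- shaker: Bystander: salt shaker with grey top, 44 mm wide, 90 mm high, loose, on the other side (-y) of the box. Origin: centre of its underside.

How it is judged:
By the outcome, as a careful person would: the job done as asked, in the order asked, and still so for the second after the job is handed in, with the robot touching nothing.
It also fails if it takes over 43 s, if anything falls off the work surface, if the arm or the gripper's body presses on something with over 40 N, if the wrist force passes 120 N, or if a joint passes its speed limit or range.

### The arm

A 6-joint arm with a two-finger parallel gripper is mounted at the origin on a cart in front of the work surface, level with it; the furniture and walls round the work are solid. World frame = base frame: x ahead of the robot, y to its left, z up, the work surface at z = 0. Lengths are in m, angles in rad, forces in N, time in s.
With the tool pointing down it reaches from about 0.25 to 0.8 m from the base axis. Payload 8.5 kg.
Tool frame: the origin (TCP) lies at the very end of the fingers, on their centre line; the grasp point (between the pads) lies 19 mm behind it (grip_point_offset is the distance from the TCP to the grasp point, in m); z points along the fingers, y is the line along which they close (so a half turn about z gives the same grasp; the last joint's range is limited). The gripper opens to 85 mm and grips with 20 to 120 N. Pads are 22 mm wide; open, the fingers measure 114 mm over their backs; the gripper's body (76 mm by 85 mm) begins 54 mm behind the grasp point. The pads swing forward as they close: fully open they stand 13 mm farther back than shut.
Start: joints at [1.2, 0.238, -0.013, 1.319, 0, 1.571], TCP at [0.19, 0.489, 0.195] pointing down, gripper open.
Joint ranges: [-2.66, 2.66], [-1.03, 1.9], [-1.14, 1.46], [-1.82, 2.27], [-1.45, 1.34], [-3.14, 3.14]. Speed limits (rad/s): [2.22, 2.22, 2.79, 3.14, 3.14, 3.14].

### API

Orientations are given as a unit quaternion [x, y, z, w].
In Python, from rig import * gives the robot as it stands.
- The arm moves only by the tool step_arm, never from a script. Its argument "deltas" is a list of rows, each a list of 7 numbers: the gripper command: -1 is fully open, 1 is shut, values between are in proportion, then the shift along the tool's x, y, z in cm, then the turn, a rotation vector about the tool's x, y, z in rad. In form: [[hand, x, y, z, rx, ry, rz], ...]. A call has 1 to 5 rows; each row is the pose to reach, as a shift and turn from the pose commanded when the call began, along the tool's axes at that moment; what a row does not reach only later rows make up. A row lasts 1/8 s, in which the tool goes at most 62.5 mm and 10.7 degrees, less where a joint would pass 70% of its speed; a pose out of reach is approached as far as the arm can. A call with a gripper value outside its range is refused whole. The fingers move at their own pace and stop on an object; the grip force is fixed at half the most. Time passes only in rows, so rows that repeat a pose let the fingers close. It gives the time, the measured TCP pose, the force, the opening and the grip force at its end, in the units of the state.
- state(): the state, without advancing time (a new reading comes with each control period).
- capture(name): name is "side" or "top"; returns the picture (420x560x3 uint8, red, green, blue); there is no depth.
- camera_model(name): a dict with "fx", "fy", "cx", "cy" (pixels), "dist" ([k1, k2, p1, p2, k3] as OpenCV has them; the pictures are not rectified), "R" (3x3) and "t" (3): a world point X has camera coordinates R X + t. Camera axes: x right, y down, z forward; pixel columns grow to the right and rows downward; lengths in m; the calibration is good to about 2 mm. A picture is of the moment at which its call begins. camera_model takes no time and is no camera call.
- sign_off(): hands the job in; it is judged then, once.
The state is a dict: "t": time; "qpos": joint angles; "joint_velocities": joint speeds; "effort": joint torques, N m; "position": TCP position; "tcp_rot": TCP orientation; "ft_force": force on the tool from outside, world axes, zero at the start; "wrist_torque": the same for the moment, N m; "finger_gap": finger opening in m; "grasp_force": force on a finger pad.
Only numpy, scipy, OpenCV 4.12 (cv2) and the standard library are available. Lean on these libraries where they do the work, as an engineer would, in place of code of your own. Each camera call takes 0.05 s, during which the arm holds its last target. There are 200 camera calls.

## Working session

There is one attempt and no reset: what is moved stays moved. The work goes in short steps, Python scripts to look and compute and a tool call to move; the robot and the scene stay as the last step left them, time stands still between calls to the robot, and variables do not carry over. Pictures are saved under pics/ and viewed, at most 10 in all, crops included, and the job is handed in when it is done.

Besides the shell and the picture viewer there is one more tool, called after "Request:" as name(argument=value, ...), one argument or row to a line, values as JSON. step_arm: Moves the arm, as the interface text tells. Its arguments: {"type":"object","properties":{"deltas":{"type":"array","items":{"type":"array","items":{"type":"number"}}}},"required":["deltas"]}

```bash
mkdir -p pics; python3 - <<'E'
from rig import *
import cv2
for n in("top","side"):
    cv2.imwrite(f"pics/{n}0.png",capture(n)[:,:,::-1])
    m=camera_model(n);print(n,m)
s=state();print(s["t"],s["position"],s["tcp_rot"],s["finger_gap"])
E
```

```text
top {'fx': 382.51672221348144, 'fy': 382.51672221348144, 'cx': 280.93701618003996, 'cy': 207.671860892919, 'dist': array([-0.07542001,  0.        ,  0.        ,  0.        ,  0.        ]), 'R': array([[ 0.02129994, -0.99938802,  0.02774686],
       [-0.99427012, -0.02408243, -0.10414878],
       [ 0.10475326, -0.02536951, -0.9941746 ]]), 't': array([-0.0768791 ,  0.55730223,  0.98465581])}
side {'fx': 504.19334524484645, 'fy': 504.19334524484645, 'cx': 278.8364519910154, 'cy': 201.71220642129524, 'dist': array([0.03994615, 0.        , 0.        , 0.        , 0.        ]), 'R': array([[ 0.89417559, -0.44700417,  0.02524453],
       [-0.18608318, -0.42233674, -0.88713287],
       [ 0.40721379,  0.78855497, -0.46082316]]), 't': array([-0.49700794,  0.17488337,  0.82145958])}
0.1 [0.19006991 0.48893124 0.19454098] [ 1.84323688e-01  9.82865378e-01 -6.41090698e-04 -1.25210209e-04] 0.08536889443061833
```

View pics/top0.png

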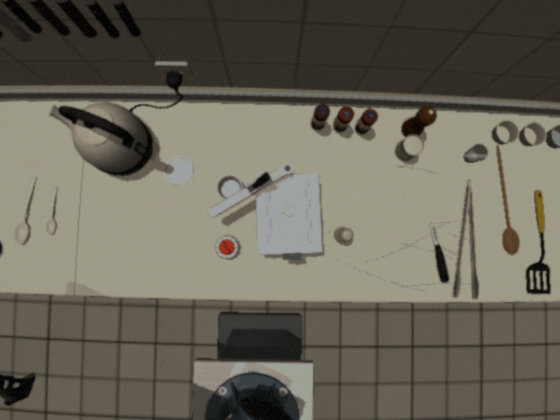

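View pics/side0.png

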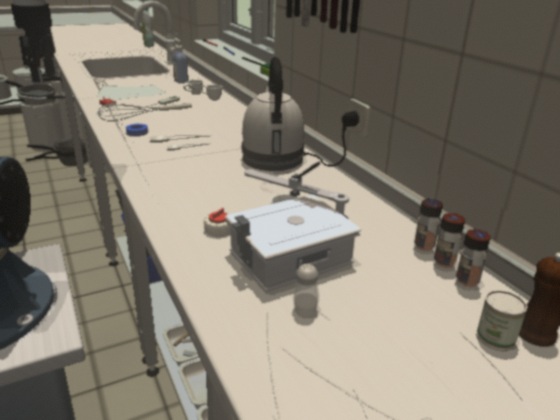

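The top view shows the box at about (290,215), the post at (288,169), the keeper at (293,257), and the strap's free end at (211,213). The ramekin is at (231,188), the timer at (227,247) and the shaker at (344,234). Next I'll enlarge the crop and measure.

```bash
cat > h.py <<'E'
from rig import *
import cv2, numpy as np
def ray(n,uv,z):
    m=camera_model(n);K=np.array([[m["fx"],0,m["cx"]],[0,m["fy"],m["cy"]],[0,0,1]])
    p=cv2.undistortPoints(np.array([[uv]],float),K,np.array(m["dist"])).ravel()
    R=np.array(m["R"]);c=-R.T@m["t"];d=R.T@np.array([p[0],p[1],1])
    return c+d*(z-c[2])/d[2]
def pix(n,X):
    m=camera_model(n);K=np.array([[m["fx"],0,m["cx"]],[0,m["fy"],m["cy"]],[0,0,1]])
    return cv2.projectPoints(np.array([X],float),cv2.Rodrigues(np.array(m["R"]))[0],np.array(m["t"]),K,np.array(m["dist"]))[0].ravel()
E
python3 - <<'E'
from h import *
im=cv2.imread("pics/top0.png")
cv2.imwrite("pics/top0c.png",cv2.resize(im[150:275,200:360],None,fx=4.8,fy=4.8,interpolation=cv2.INTER_CUBIC))
im=cv2.imread("pics/side0.png")
cv2.imwrite("pics/side0c.png",cv2.resize(im[160:320,190:370],None,fx=3.7,fy=3.7,interpolation=cv2.INTER_CUBIC))
for n,uv,z in[("post",(288,169),.109),("end",(211,213),.109),("keeper",(293,257),.12),("l1",(257,189),.083),("l2",(319,174),.083),("l3",(322,251),.083),("l4",(258,254),.083)]:print(n,ray("top",uv,z).round(4))
E
```

```text
post [ 0.6472 -0.0776  0.109 ]
end [0.5334 0.1079 0.109 ]
keeper [ 0.4316 -0.0932  0.12  ]
l1 [ 0.5992 -0.0014  0.083 ]
l2 [ 0.6419 -0.158   0.083 ]
l3 [ 0.4471 -0.1677  0.083 ]
l4 [ 0.4364 -0.0084  0.083 ]
```

View pics/top0c.png

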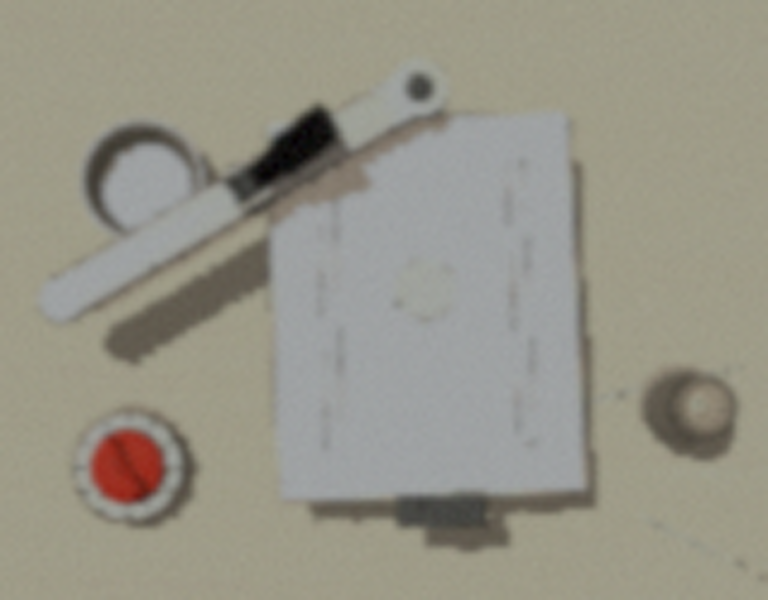

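View pics/side0c.png

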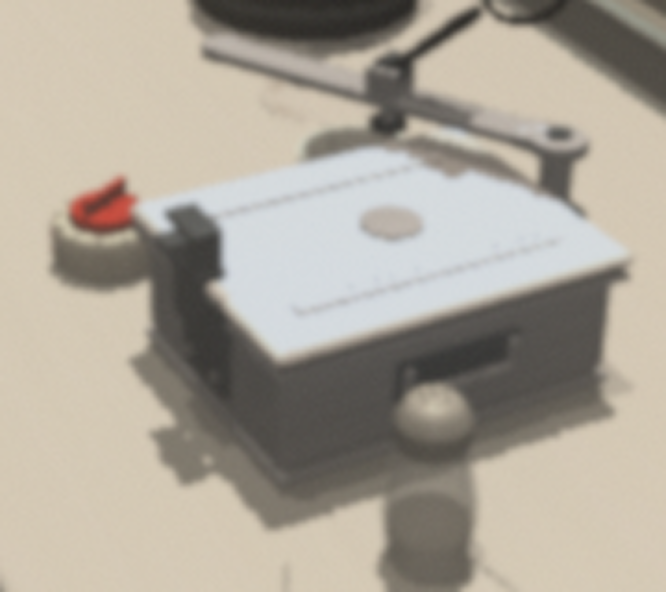

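The enlarged top view has the post at (287.5,168.1), the strap tip at (209.2,214.8) and the keeper top at (292,256). The lid corners are (318,173.5), (321.9,251.7) and (258.8,254.2). The lever is still up in the side view.

```bash
python3 - <<'E'
from h import *
c=lambda u,v:(200+u/4.8-.4,150+v/4.8-.4)
P={}
for n,uv,z in[("post",(420,87),.109),("tip",(44,311),.109),("keeper",(442,511),.12),("FR",(567,113),.083),("NR",(586,488),.083),("NL",(282,500),.083),("L",(271,240),.083),
 ("timer",(130,467),.046),("ram",(148,180),.038),("shaker",(706,405),.09)]:
    P[n]=ray("top",c(*uv),z);print(n,P[n].round(4))
p,t,k=P["post"][:2],P["tip"][:2],P["keeper"][:2]
print("len",np.hypot(*(t-p)),"pk",np.hypot(*(k-p)))
f=lambda v:np.arctan2(v[1],v[0])
print("yaw pk",f(p-k),"right edge",f((P["FR"]-P["NR"])[:2]),"left",f((P["L"]-P["NL"])[:2]),"near",f((P["NL"]-P["NR"])[:2])-np.pi/2)
yaw=f(p-k); print("strap dir",f(t-p),"a=",np.pi+yaw-f(t-p))
print(pix("side",P["post"]), pix("side",P["keeper"]),pix("side",P["tip"]))
E
```

```text
post [ 0.6504 -0.0753  0.109 ]
tip [0.5299 0.1132 0.109 ]
keeper [ 0.4338 -0.09    0.12  ]
FR [ 0.6441 -0.1547  0.083 ]
NR [ 0.4464 -0.1669  0.083 ]
NL [ 0.437  -0.0092  0.083 ]
L [5.722e-01 2.000e-04 8.300e-02]
timer [0.4522 0.074  0.046 ]
ram [0.6095 0.0706 0.038 ]
shaker [ 0.4906 -0.2282  0.09  ]
len 0.2237688387056374 pk 0.21709055661033957
yaw pk 0.06795834575359373 right edge 0.0615581850393098 left 0.06952069188142164 near 0.05976583740386876
strap dir 2.139481893585535 a= 1.070069105757852
[341.32705326 196.0107278 ] [240.75905655 216.59854754] [245.53919963 169.73220767]
```

Everything agrees: the strap measures 224 mm (225 given) and post to keeper 217 mm (217 given). Yaw is about 0.065 and strap angle a is about 1.07. I'll shut the fingers and go to the outer side of the strap.

Request:
step_arm(
  deltas=[
    [1,-5,-2.1,0,0,0,0.18],
    [1,-10,-4.2,0,0,0,0.36],
    [1,-15,-6.3,0,0,0,0.54],
    [1,-20,-8.4,0,0,0,0.72],
    [1,-25,-10.5,0,0,0,0.9],
  ],
)

```text
t: 0.72
position: [0.3861, 0.2994, 0.1949]
tcp_rot: [0.596, 0.803, -0.0, -0.0]
ft_force: [0.6, 1.1, -1.1]
finger_gap: -0.0003
grasp_force: 0.0
```

```bash
cat >> h.py <<'E'
from scipy.spatial.transform import Rotation as Ro
PV=np.array([.6504,-.0753]);YAW=.065
def target(a,r,off,z):   # tool y along strap line; off = TCP distance out from strap centre line
    d=np.pi+YAW-a; u=np.array([np.cos(d),np.sin(d)]);n=np.array([np.cos(d-np.pi/2),np.sin(d-np.pi/2)])
    p=PV+r*u+off*n; ya=d-np.pi
    y=np.array([np.cos(ya),np.sin(ya),0]);zz=np.array([0,0,-1.]);x=np.cross(y,zz)
    return np.r_[p,z],Ro.from_matrix(np.c_[x,y,zz])
def delta(*T):
    s=state();R0=Ro.from_quat(s["tcp_rot"]);p,R=target(*T)
    print(T,"->",p.round(3),"cm",(R0.inv().apply(p-s["position"])*100).round(2),"rot",(R0.inv()*R).as_rotvec().round(3))
def st():
    s=state();print("t",round(s["t"],2),"p",np.round(s["position"],4),"f",np.round(s["ft_force"],1),"gap",round(s["finger_gap"],4))
E
python3 -c "
from h import *
st();delta(1.07,.17,.042,.195)"
```

```text
t 0.72 p [0.3861 0.2994 0.1949] f [ 0.6  1.1 -1.1] gap -0.0003
(1.07, 0.17, 0.042, 0.195) -> [0.595 0.091 0.195] cm [-2.602e+01  1.391e+01 -1.000e-02] rot [-0.     0.     1.299]
```

Request:
step_arm(
  deltas=[
    [1,-5.2,2.8,0,0,0,0.18],
    [1,-10.4,5.6,0,0,0,0.36],
    [1,-15.6,8.4,0,0,0,0.54],
    [1,-20.8,11.2,0,0,0,0.72],
    [1,-26,13.9,0,0,0,0.9],
  ],
)

```text
t: 1.35
position: [0.5959, 0.0919, 0.1948]
tcp_rot: [0.886, 0.464, -0.0, -0.0]
ft_force: [-0.7, 1.4, 0.7]
finger_gap: 0.0002
grasp_force: 0.0
```

```bash
python3 -c "
from h import *
st();delta(1.07,.17,.042,.195)"
```

```text
t 1.35 p [0.5959 0.0919 0.1948] f [-0.7  1.4  0.7] gap 0.0002
(1.07, 0.17, 0.042, 0.195) -> [0.595 0.091 0.195] cm [-0.16 -0.03 -0.02] rot [-0.     0.     0.399]
```

Finish the turn, lower partway, and look.

Request:
step_arm(
  deltas=[
    [1,0,0,1,0,0,0.18],
    [1,0,0,2.5,0,0,0.36],
    [1,0,0,4.5,0,0,0.4],
    [1,0,0,5.5,0,0,0.4],
    [1,0,0,5.5,0,0,0.4],
  ],
)

```text
t: 1.98
position: [0.5943, 0.0935, 0.1394]
tcp_rot: [0.959, 0.282, -0.001, -0.0]
ft_force: [0.3, -0.1, 1.0]
finger_gap: 0.0003
grasp_force: 0.0
```

```bash
python3 -c "
from h import *
st();delta(1.07,.17,.042,.093)
a=cv2.resize(capture('top')[150:275,200:360,::-1],(560,437),interpolation=2);b=cv2.resize(capture('side')[130:300,190:370,::-1],(560,529),interpolation=2)
cv2.imwrite('pics/t1.png',a);cv2.imwrite('pics/s1.png',b)
st()"
```

```text
t 1.98 p [0.5943 0.0935 0.1394] f [ 0.3 -0.1  1. ] gap 0.0003
(1.07, 0.17, 0.042, 0.093) -> [0.595 0.091 0.093] cm [-0.1   0.26  4.64] rot [-0.001  0.002  0.006]
t 2.08 p [0.5951 0.0936 0.1406] f [-0.2  0.1 -0.4] gap 0.0002
```

View pics/s1.png

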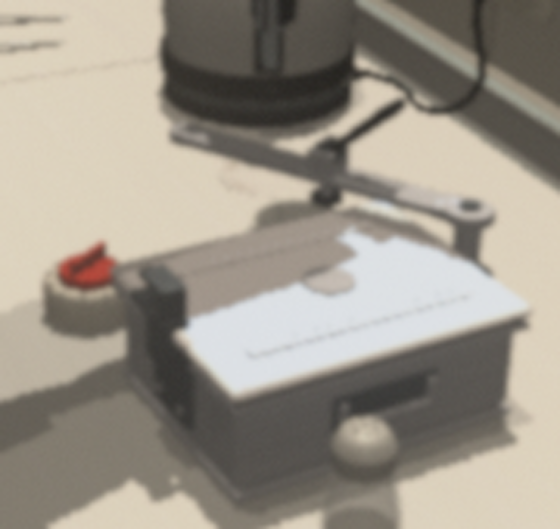

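The side view shows the strap still at its start angle and the arm's shadow on the lid, but no gripper. I'll check the top view.

View pics/t1.png

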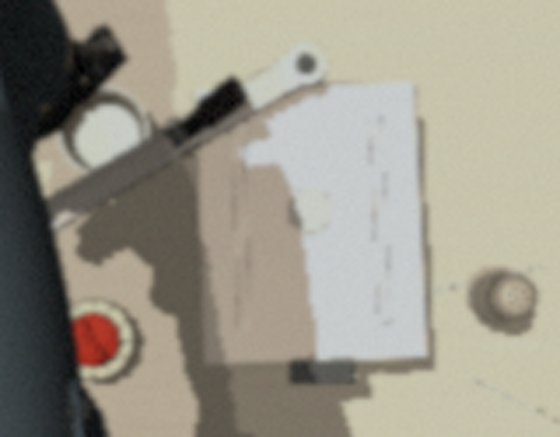

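```bash
python3 -c "
from h import *
print(pix('side',[.595,.0935,.1406]),pix('top',[.595,.0935,.1406]))"
```

```text
[277.32292023 154.66705152] [216.0976995  186.08640339]
```

```bash
python3 -c "
from h import *
b=capture('side')[:,:,::-1];a=cv2.imread('pics/side0.png')
d=cv2.absdiff(a,b)
cv2.imwrite('pics/s2.png',np.hstack([b[:,:400],np.clip(d[:,:400].astype(int)*2,0,255).astype('uint8')]))"
```

```text
(no output)
```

View pics/s2.png

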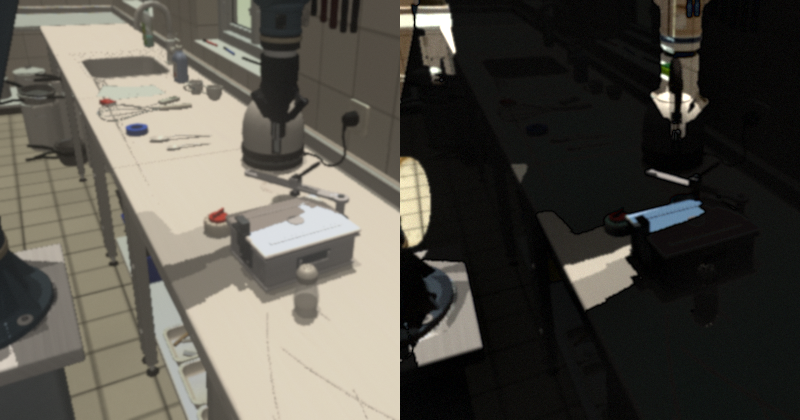

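The difference image shows the fingertips at about (277,152), which matches the projection, behind the strap and in front of the kettle. I'll lower the tool to z 0.093.

Request:
step_arm(
  deltas=[
    [1,0,0,2,0,0,0],
    [1,0,0,4,0,0,0],
    [1,0,0,4.7,0,0,0],
    [1,0,0,4.7,0,0,0],
  ],
)

```text
t: 2.62
position: [0.5949, 0.0936, 0.0934]
tcp_rot: [0.96, 0.282, 0.0, 0.0]
ft_force: [0.0, -0.5, -0.1]
finger_gap: -0.0002
grasp_force: 0.0
```

```bash
python3 -c "
from h import *
st()
for a in(1.07,.93,.79,.65,.51,.37):delta(a,.17,.023,.093)"
```

```text
t 2.62 p [0.5949 0.0936 0.0934] f [ 0.  -0.5 -0.1] gap -0.0002
(1.07, 0.17, 0.023, 0.093) -> [0.579 0.081 0.093] cm [-2.07  0.22  0.04] rot [0.    0.    0.005]
(0.93, 0.17, 0.023, 0.093) -> [0.558 0.069 0.093] cm [-4.46  0.05  0.04] rot [ 0.     0.    -0.135]
(0.79, 0.17, 0.023, 0.093) -> [0.538 0.055 0.093] cm [-6.86  0.22  0.04] rot [ 0.     0.    -0.275]
(0.65, 0.17, 0.023, 0.093) -> [0.521 0.038 0.093] cm [-9.2   0.72  0.04] rot [ 0.     0.    -0.415]
(0.51, 0.17, 0.023, 0.093) -> [0.507 0.019 0.093] cm [-11.46   1.55   0.04] rot [ 0.     0.    -0.555]
(0.37, 0.17, 0.023, 0.093) -> [ 0.495 -0.002  0.093] cm [-13.57   2.68   0.04] rot [ 0.     0.    -0.695]
```

Request:
step_arm(
  deltas=[
    [1,-1.1,0.1,0,0,0,0],
    [1,-2.1,0.2,0,0,0,0],
    [1,-3.3,0.1,0,0,0,-0.07],
    [1,-4.5,0.1,0,0,0,-0.135],
    [1,-5.7,0.1,0,0,0,-0.2],
  ],
)

```text
t: 3.25
position: [0.5467, 0.0612, 0.0937]
tcp_rot: [0.926, 0.377, 0.0, 0.0]
ft_force: [-0.2, -0.2, 0.8]
finger_gap: -0.0
grasp_force: 0.0
```

```bash
python3 -c "
from h import *
st()
for a in(.86,.76,.66,.56,.46,.36):delta(a,.17,.023,.093)"
```

```text
t 3.25 p [0.5467 0.0612 0.0937] f [-0.2 -0.2  0.8] gap -0.0
(0.86, 0.17, 0.023, 0.093) -> [0.548 0.062 0.093] cm [0.14 0.01 0.07] rot [ 0.    -0.    -0.003]
(0.76, 0.17, 0.023, 0.093) -> [0.535 0.051 0.093] cm [-1.57 -0.13  0.07] rot [ 0.    -0.    -0.103]
(0.66, 0.17, 0.023, 0.093) -> [0.523 0.039 0.093] cm [-3.28 -0.1   0.07] rot [ 0.    -0.    -0.203]
(0.56, 0.17, 0.023, 0.093) -> [0.512 0.026 0.093] cm [-4.98  0.11  0.06] rot [ 0.001 -0.    -0.303]
(0.46, 0.17, 0.023, 0.093) -> [0.502 0.011 0.093] cm [-6.66  0.48  0.06] rot [ 0.001 -0.    -0.403]
(0.36, 0.17, 0.023, 0.093) -> [ 0.494 -0.004  0.093] cm [-8.29  1.02  0.06] rot [ 0.001 -0.    -0.503]
```

Request:
step_arm(
  deltas=[
    [1,-1.5,-0.1,0,0,0,-0.1],
    [1,-3.2,-0.1,0,0,0,-0.2],
    [1,-4.9,0.1,0,0,0,-0.3],
    [1,-6.6,0.5,0,0,0,-0.4],
    [1,-8.2,1.0,0,0,0,-0.5],
  ],
)

```text
t: 3.88
position: [0.4947, -0.0032, 0.0937]
tcp_rot: [0.804, 0.595, 0.0, 0.0]
ft_force: [0.4, 0.5, -0.1]
finger_gap: 0.0002
grasp_force: 0.0
```

```bash
python3 -c "
from h import *
st()
for a in(.36,.28,.2,.14,.08,.04,0):delta(a,.17,.023,.093)
a=cv2.resize(capture('top')[150:275,200:360,::-1],(400,312),interpolation=2);b=cv2.resize(capture('side')[130:280,190:370,::-1],(400,333),interpolation=2)
cv2.imwrite('pics/c3.png',np.hstack([a,b[:312]]))
"
```

```text
t 3.88 p [ 0.4947 -0.0032  0.0937] f [ 0.4  0.5 -0.1] gap 0.0002
(0.36, 0.17, 0.023, 0.093) -> [ 0.494 -0.004  0.093] cm [-0.07 -0.01  0.07] rot [ 0.001 -0.    -0.002]
(0.28, 0.17, 0.023, 0.093) -> [ 0.489 -0.017  0.093] cm [-1.44 -0.14  0.07] rot [ 0.001 -0.    -0.082]
(0.2, 0.17, 0.023, 0.093) -> [ 0.485 -0.03   0.093] cm [-2.81 -0.15  0.07] rot [ 0.001 -0.    -0.162]
(0.14, 0.17, 0.023, 0.093) -> [ 0.483 -0.04   0.093] cm [-3.84 -0.09  0.07] rot [ 0.001  0.    -0.222]
(0.08, 0.17, 0.023, 0.093) -> [ 0.481 -0.05   0.093] cm [-4.86  0.03  0.07] rot [ 0.001  0.    -0.282]
(0.04, 0.17, 0.023, 0.093) -> [ 0.48  -0.057  0.093] cm [-5.54  0.14  0.07] rot [ 0.001  0.    -0.322]
(0, 0.17, 0.023, 0.093) -> [ 0.479 -0.063  0.093] cm [-6.21  0.28  0.07] rot [ 0.001  0.    -0.362]
```

View pics/c3.png

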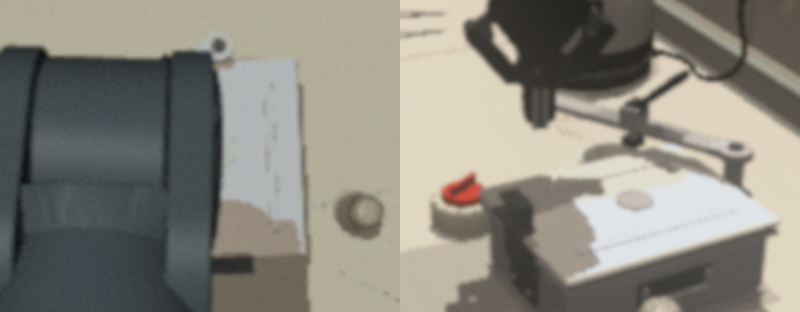

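```bash
python3 -c "
from h import *
st()
for z in(.0937,.11,.12,.13):print(z,pix('side',[.4947,-.0032,z]))
for a in (.36,1.07):
  for r in(.102,.165,.225):
    p,_=target(a,r,0,.109);print(a,r,pix('side',p))
a=capture('side')[140:230,215:365,::-1]
cv2.imwrite('pics/c4.png',cv2.resize(a,None,fx=5.3,fy=5.3,interpolation=2))
"
```

```text
t 3.98 p [ 0.4944 -0.0037  0.0937] f [-0.2  0.5 -0. ] gap -0.0002
0.0937 [252.59040253 202.25667183]
0.11 [252.60087495 194.74139616]
0.12 [252.60714615 190.07273648]
0.13 [252.61329558 185.35903537]
0.36 0.102 [289.57462077 198.87462916]
0.36 0.165 [256.7438218  200.69145722]
0.36 0.225 [224.79952675 202.45849618]
1.07 0.102 [295.40461192 183.34914296]
1.07 0.165 [269.05362951 176.07681115]
1.07 0.225 [245.23144706 169.49774451]
```

View pics/c4.png

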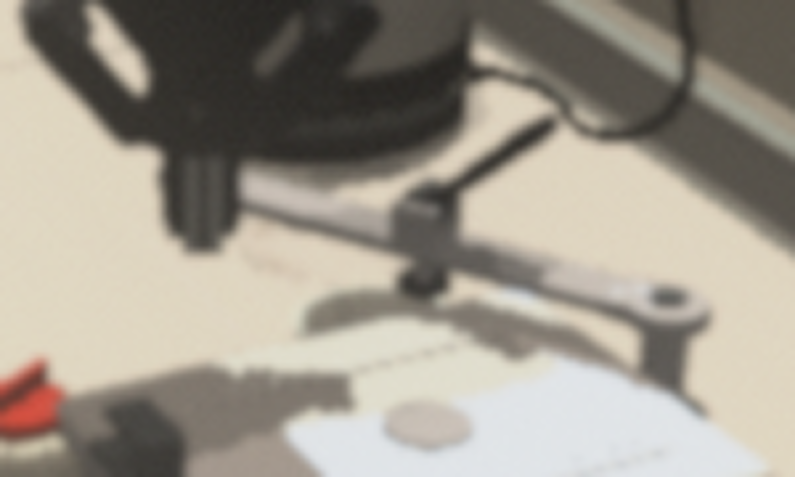

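The strap has not moved. The fingertips appear at about (253,187), but the reported TCP would put them at row 202. So the real tips are about 30 mm higher than reported, and they passed over the strap. I'll go back to the outer side and come in lower, which is safe either way because the ramekin and timer are lower still.

```bash
python3 -c "
from h import *
s=state();print(s['qpos'],s['tcp_rot'],s['position']);delta(.7,.17,.042,.12);delta(1.07,.17,.045,.12)
# fingertip row in side image: dark column profile near u=252
g=cv2.cvtColor(capture('side'),cv2.COLOR_RGB2GRAY);print(g[165:210,248:258].mean(1).astype(int))"
```

```text
[-6.18911382e-03  2.44223589e-01 -2.75397398e-01  1.05039302e+00
 -5.03985738e-05  1.86748191e+00] [8.05687626e-01 5.92340524e-01 2.98661837e-04 2.53856747e-04] [ 0.49509387 -0.00308152  0.09368099]
(0.7, 0.17, 0.042, 0.12) -> [0.538 0.059 0.12 ] cm [ 7.25  2.28 -2.63] rot [ 0.001 -0.     0.332]
(1.07, 0.17, 0.045, 0.12) -> [0.597 0.092 0.12 ] cm [12.15  6.91 -2.62] rot [ 0.001 -0.     0.702]
[ 50  50  50  54  60  66  69  70  69  69  70  70  70  71  71  71  71  73
  79  92 109 128 160 192 209 213 213 213 214 213 213 213 213 213 214 213
 213 213 213 213 213 213 208 192 162]
```

Request:
step_arm(
  deltas=[
    [1,0,0,-2.5,0,0,0],
    [1,3.7,1.1,-2.6,0,0,0.16],
    [1,7.3,2.3,-2.6,0,0,0.33],
    [1,9.8,4.6,-2.6,0,0,0.51],
    [1,12.2,6.9,-2.6,0,0,0.69],
  ],
)

```text
t: 4.7
position: [0.5985, 0.0953, 0.1192]
tcp_rot: [0.959, 0.283, 0.0, -0.0]
ft_force: [-0.1, -0.9, -0.1]
finger_gap: -0.0003
grasp_force: 0.0
```

Request:
step_arm(
  deltas=[
    [1,0,0,2.5,0,0,0],
    [1,0,0,4.5,0,0,0],
    [1,0,0,5.8,0,0,0],
    [1,0,0,5.8,0,0,0],
  ],
)

```text
t: 5.2
position: [0.597, 0.0939, 0.0604]
tcp_rot: [0.958, 0.286, -0.001, -0.0]
ft_force: [0.2, 1.0, 0.2]
finger_gap: -0.0001
grasp_force: 0.0
```

```bash
python3 -c "
from h import *
st()
for a in(1.07,1.0,.93,.86,.79):delta(a,.17,.023,.062)"
```

```text
t 5.2 p [0.597  0.0939 0.0604] f [0.2 1.  0.2] gap -0.0001
(1.07, 0.17, 0.023, 0.062) -> [0.579 0.081 0.062] cm [-2.26  0.12 -0.16] rot [-0.001  0.001  0.014]
(1.0, 0.17, 0.023, 0.062) -> [0.568 0.075 0.062] cm [-3.45 -0.02 -0.16] rot [-0.001  0.001 -0.056]
(0.93, 0.17, 0.023, 0.062) -> [0.558 0.069 0.062] cm [-4.65 -0.07 -0.16] rot [-0.001  0.001 -0.126]
(0.86, 0.17, 0.023, 0.062) -> [0.548 0.062 0.062] cm [-5.85 -0.04 -0.16] rot [-0.001  0.001 -0.196]
(0.79, 0.17, 0.023, 0.062) -> [0.538 0.055 0.062] cm [-7.05  0.07 -0.15] rot [-0.001  0.001 -0.266]
```

Request:
step_arm(
  deltas=[
    [1,-1.2,0,-0.15,0,0,0],
    [1,-2.3,0.1,-0.15,0,0,0],
    [1,-3.5,0,-0.15,0,0,-0.06],
    [1,-4.7,0,-0.15,0,0,-0.13],
    [1,-5.9,0,-0.15,0,0,-0.2],
  ],
)

```text
t: 5.82
position: [0.5479, 0.0608, 0.0635]
tcp_rot: [0.924, 0.381, 0.001, 0.0]
ft_force: [1.5, -0.0, 0.3]
finger_gap: -0.0001
grasp_force: 0.6
```

```bash
python3 -c "
from h import *
st()
im=cv2.cvtColor(capture('side'),cv2.COLOR_RGB2GRAY)
np.save('g1.npy',im);a=cv2.cvtColor(cv2.imread('pics/side0.png'),cv2.COLOR_BGR2GRAY)
for n,g in(('old',a),('new',im)):
    sub=g[168:198,285:335]; m=(sub<80).astype('uint8');k,l,s,c=cv2.connectedComponentsWithStats(m)
    print(n,[(s[i].tolist(),(c[i]+[285,168]).round(1).tolist()) for i in range(1,k) if s[i][4]>8])
for aa in(1.07,.86):
    p,_=target(aa,.102,0,.121);print(aa,pix('side',p))
# fingertip profile
s=state()['position'];print([ (z,pix('side',[s[0],s[1],z]).round(1)) for z in(s[2],s[2]+.032)])
"
```

```text
t 5.83 p [0.5479 0.0608 0.0635] f [ 1.5 -0.   0.3] gap -0.0001
old [([0, 0, 8, 3, 14], [287.7, 168.5]), ([9, 0, 19, 16, 53], [301.5, 175.1]), ([6, 22, 8, 6, 38], [294.7, 192.6])]
new [([0, 0, 8, 2, 13], [287.9, 168.4]), ([4, 0, 26, 16, 69], [301.6, 174.9]), ([1, 27, 9, 3, 20], [289.8, 196.3])]
1.07 [295.6455644  177.96916456]
0.86 [291.37776383 181.96328414]
[(np.float64(0.06350944045930638), array([262.9, 197.7])), (np.float64(0.09550944045930639), array([263.1, 183.9]))]
```

The strap is now moving: its underside hook went from (294.7,192.6) to (289.8,196.3), and the force is 1.5 N. Continue, and check tip height before going over the lid.

```bash
python3 -c "
from h import *
g=np.load('g1.npy')
print(g[165:215,259:267].mean(1).astype(int))
for aa in(.86,):
  for z in(.101,.109):
    print(pix('side',target(aa,.17,-.012,z)[0]))
for a in(.84,.74,.64,.54,.46):delta(a,.17,.023,.064)"
```

```text
[ 48  53  60  65  67  68  68  67  68  68  68  68  69  69  70  74  80  87
  90  92  92  92  97 122 161 189 203 209 210 211 211 210 211 211 211 211
 211 211 210 206 190 162 136 124 128 139 148 152 150 145]
[257.11648536 187.88512606]
[257.13757405 184.30461536]
(0.84, 0.17, 0.023, 0.064) -> [0.545 0.06  0.064] cm [-0.11 -0.11 -0.05] rot [ 0.001 -0.    -0.01 ]
(0.74, 0.17, 0.023, 0.064) -> [0.532 0.049 0.064] cm [-1.82 -0.23 -0.05] rot [ 0.001 -0.    -0.11 ]
(0.64, 0.17, 0.023, 0.064) -> [0.52  0.036 0.064] cm [-3.53 -0.19 -0.05] rot [ 0.001 -0.    -0.21 ]
(0.54, 0.17, 0.023, 0.064) -> [0.51  0.023 0.064] cm [-5.23  0.03 -0.05] rot [ 0.001 -0.    -0.31 ]
(0.46, 0.17, 0.023, 0.064) -> [0.502 0.011 0.064] cm [-6.57  0.32 -0.05] rot [ 0.001 -0.    -0.39 ]
```

Request:
step_arm(
  deltas=[
    [1,-0.9,-0.2,0.2,0,0,-0.05],
    [1,-2.3,-0.2,0.4,0,0,-0.14],
    [1,-3.7,-0.2,0.4,0,0,-0.22],
    [1,-5.2,0,0.4,0,0,-0.31],
    [1,-6.6,0.3,0.4,0,0,-0.39],
  ],
)

```text
t: 6.5
position: [0.5031, 0.0124, 0.0593]
tcp_rot: [0.833, 0.553, 0.001, 0.0]
ft_force: [1.7, 0.8, -1.4]
finger_gap: -0.0
grasp_force: 0.6
```

```bash
python3 -c "
from h import *
st()
for a in(.46,.38,.3,.22,.14,.08):delta(a,.17,.023,.06)
im=cv2.cvtColor(capture('side'),cv2.COLOR_RGB2GRAY)
sub=im[180:225,265:305];m=(sub<80).astype('uint8');k,l,s,c=cv2.connectedComponentsWithStats(m)
print([(s[i].tolist(),(c[i]+[265,180]).round(1).tolist()) for i in range(1,k) if s[i][4]>8])
for z in(.095,.121):print(pix('side',target(.46,.102,0,z)[0]),pix('side',target(.84,.102,0,z)[0]))
"
```

```text
t 6.5 p [0.5031 0.0124 0.0593] f [ 1.7  0.8 -1.4] gap -0.0
(0.46, 0.17, 0.023, 0.06) -> [0.502 0.011 0.06 ] cm [-0.13 -0.03 -0.07] rot [ 0.001 -0.001 -0.004]
(0.38, 0.17, 0.023, 0.06) -> [ 0.496 -0.001  0.06 ] cm [-1.49 -0.15 -0.07] rot [ 0.001 -0.001 -0.084]
(0.3, 0.17, 0.023, 0.06) -> [ 0.49  -0.013  0.06 ] cm [-2.86 -0.17 -0.08] rot [ 0.001 -0.001 -0.164]
(0.22, 0.17, 0.023, 0.06) -> [ 0.486 -0.026  0.06 ] cm [-4.23 -0.07 -0.08] rot [ 0.001 -0.001 -0.244]
(0.14, 0.17, 0.023, 0.06) -> [ 0.483 -0.04   0.06 ] cm [-5.59  0.13 -0.08] rot [ 0.001 -0.001 -0.324]
(0.08, 0.17, 0.023, 0.06) -> [ 0.481 -0.05   0.06 ] cm [-6.59  0.35 -0.08] rot [ 0.001 -0.001 -0.384]
[([21, 0, 19, 11, 59], [295.1, 185.4]), ([19, 25, 9, 5, 38], [288.0, 206.9])]
[288.59921686 202.91163204] [290.60024939 194.12064102]
[289.06415591 190.85973999] [291.07381771 182.37279777]
```

Request:
step_arm(
  deltas=[
    [1,-1.3,-0.1,0,0,0,-0.08],
    [1,-2.7,-0.2,0,0,0,-0.16],
    [1,-4.1,-0.1,0,0,0,-0.24],
    [1,-5.3,0.1,0,0,0,-0.31],
    [1,-6.2,0.3,0,0,0,-0.36],
  ],
)

```text
t: 7.18
position: [0.4818, -0.0458, 0.0591]
tcp_rot: [0.721, 0.692, 0.0, 0.0]
ft_force: [-0.6, 1.8, 1.6]
finger_gap: 0.0001
grasp_force: 0.7
```

```bash
python3 -c "
from h import *
st()
for a in(.1,.06,.03,0,-.03,-.06):delta(a,.17,.023,.06)
"
```

```text
t 7.17 p [ 0.4818 -0.0458  0.0591] f [-0.6  1.8  1.6] gap 0.0001
(0.1, 0.17, 0.023, 0.06) -> [ 0.481 -0.046  0.06 ] cm [-0.06 -0.05 -0.09] rot [ 0.    -0.    -0.006]
(0.06, 0.17, 0.023, 0.06) -> [ 0.48  -0.053  0.06 ] cm [-0.75 -0.12 -0.09] rot [ 0.    -0.    -0.046]
(0.03, 0.17, 0.023, 0.06) -> [ 0.48  -0.058  0.06 ] cm [-1.26 -0.16 -0.09] rot [ 0.    -0.    -0.076]
(0, 0.17, 0.023, 0.06) -> [ 0.479 -0.063  0.06 ] cm [-1.77 -0.18 -0.09] rot [ 0.    -0.    -0.106]
(-0.03, 0.17, 0.023, 0.06) -> [ 0.479 -0.069  0.06 ] cm [-2.29 -0.19 -0.09] rot [ 0.    -0.    -0.136]
(-0.06, 0.17, 0.023, 0.06) -> [ 0.479 -0.074  0.06 ] cm [-2.8  -0.18 -0.09] rot [ 0.    -0.    -0.166]
```

Slow final approach, watching for the stop.

Request:
step_arm(
  deltas=[
    [1,-0.4,-0.1,0,0,0,-0.03],
    [1,-0.8,-0.1,0,0,0,-0.05],
    [1,-1.2,-0.15,0,0,0,-0.08],
    [1,-1.4,-0.15,0,0,0,-0.09],
  ],
)

```text
t: 7.68
position: [0.48, -0.0595, 0.0589]
tcp_rot: [0.69, 0.724, 0.0, 0.0]
ft_force: [-1.3, 0.7, 0.8]
finger_gap: -0.0001
grasp_force: 0.6
```

Request:
step_arm(
  deltas=[
    [1,-0.15,0,0,0,0,0],
    [1,-0.25,0,0,0,0,0],
  ],
)

```text
t: 7.92
position: [0.4801, -0.0619, 0.0587]
tcp_rot: [0.689, 0.724, -0.0, -0.0]
ft_force: [-0.8, 1.0, 1.5]
finger_gap: 0.0001
grasp_force: 0.6
```

Request:
step_arm(
  deltas=[
    [1,-0.15,0,0,0,0,0],
    [1,-0.25,0,0,0,0,0],
  ],
)

```text
t: 8.18
position: [0.48, -0.0623, 0.0586]
tcp_rot: [0.689, 0.725, 0.002, -0.002]
ft_force: [-1.1, 16.0, 3.5]
finger_gap: -0.0002
grasp_force: 7.7
```

Request:
step_arm(
  deltas=[
    [1,-0.1,0,0,0,0,0],
    [1,-0.15,0,0,0,0,0],
  ],
)

```text
t: 8.43
position: [0.48, -0.0626, 0.0587]
tcp_rot: [0.689, 0.725, 0.002, -0.002]
ft_force: [-0.8, 17.9, 5.0]
finger_gap: -0.0001
grasp_force: 9.4
```

The stop came at y −0.0625 with 16–18 N; the model put angle 0 at −0.063. I'll back off, rise and look.

Request:
step_arm(
  deltas=[
    [1,1,0,0,0,0,0],
    [1,3,0,0,0,0,0],
    [1,3.5,0,-4,0,0,0],
    [1,3.5,0,-8.5,0,0,0],
    [1,3.5,0,-11,0,0,0],
  ],
)

```text
t: 9.05
position: [0.4794, -0.0311, 0.1708]
tcp_rot: [0.689, 0.725, 0.0, 0.001]
ft_force: [0.5, 0.4, 0.0]
finger_gap: 0.0003
grasp_force: 0.0
```

```bash
python3 -c "
from h import *
st();delta(0,.08,0,.165)
b=capture('side')
cv2.imwrite('pics/c5.png',cv2.resize(b[150:290,205:365,::-1],None,fx=4.2,fy=4.2,interpolation=2))
for n,p in(('end',target(0,.225,0,.109)),('hinge',target(0,.102,0,.121)),('keeper',target(0,.217,0,.12)),('lip',target(0,.057,0,.166))):print(n,((pix('side',p[0])-[205,150])*4.2).round())
"
```

```text
t 9.05 p [ 0.4794 -0.0311  0.1708] f [0.5 0.4 0. ] gap 0.0003
(0, 0.08, 0, 0.165) -> [ 0.571 -0.08   0.165] cm [-5.39  8.86  0.6 ] rot [ 0.002  0.001 -0.015]
end [133. 307.]
hinge [386. 217.]
keeper [150. 279.]
lip [478. 104.]
```

View pics/c5.png

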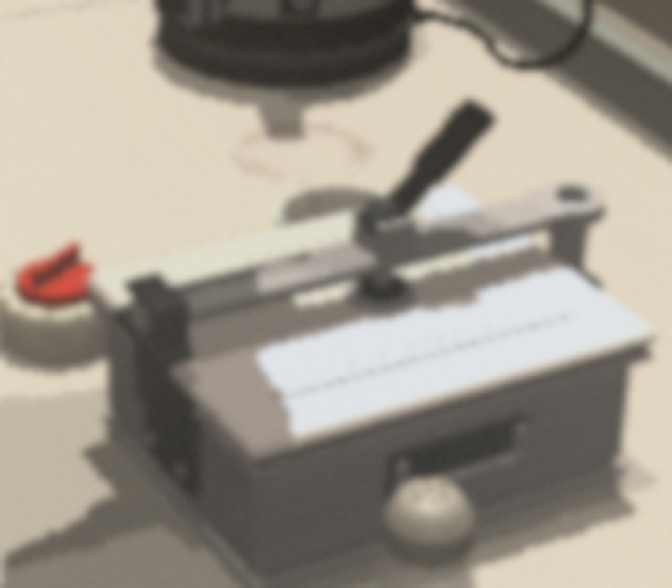

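The strap's end is inside the keeper (150,300). The lever is still up with its end at (480,110), as predicted. Now I'll go above the lever pad.

Request:
step_arm(
  deltas=[
    [1,-2,3,0,0,0,0],
    [1,-4,6,0,0,0,0],
    [1,-5.4,8.9,0,0,0,-0.01],
    [1,-5.4,8.9,0.5,0,0,-0.01],
    [1,-5.4,8.9,1.5,0,0,-0.01],
  ],
)

```text
t: 9.72
position: [0.5695, -0.0804, 0.1528]
tcp_rot: [0.686, 0.728, -0.0, -0.0]
ft_force: [-0.9, -0.3, -0.2]
finger_gap: -0.0001
grasp_force: 0.0
```

```bash
python3 -c "
from h import *
st();delta(0,.08,0,.1)
"
```

```text
t 9.72 p [ 0.5695 -0.0804  0.1528] f [-0.9 -0.3 -0.2] gap -0.0001
(0, 0.08, 0, 0.1) -> [ 0.571 -0.08   0.1  ] cm [-0.02  0.11  5.28] rot [-0.001  0.    -0.005]
```

Request:
step_arm(
  deltas=[
    [1,0,0.1,0.7,0,0,0],
    [1,0,0.1,1.4,0,0,0],
    [1,0,0.1,2.1,0,0,0],
    [1,0,0.1,2.8,0,0,0],
    [1,0,0.1,3.4,0,0,0],
  ],
)

```text
t: 10.35
position: [0.5711, -0.0804, 0.1192]
tcp_rot: [0.686, 0.728, -0.0, 0.0]
ft_force: [-0.3, 0.2, -0.7]
finger_gap: 0.0001
grasp_force: 0.0
```

Request:
step_arm(
  deltas=[
    [1,0,0,0.6,0,0,0],
    [1,0,0,1.2,0,0,0],
    [1,0,0,1.7,0,0,0],
  ],
)

```text
t: 10.72
position: [0.5728, -0.0806, 0.1037]
tcp_rot: [0.686, 0.728, 0.001, 0.002]
ft_force: [1.6, 0.0, 8.4]
finger_gap: -0.0001
grasp_force: 3.7
```

Request:
step_arm(
  deltas=[
    [1,0,0,0.4,0,0,0],
    [1,0,0,0.8,0,0,0],
  ],
)

```text
t: 10.98
position: [0.5735, -0.0806, 0.0961]
tcp_rot: [0.686, 0.728, 0.002, 0.002]
ft_force: [4.3, 0.5, 9.7]
finger_gap: -0.0
grasp_force: 4.2
```

Request:
step_arm(
  deltas=[
    [1,0,0,0.3,0,0,0],
    [1,0,0,0.5,0,0,0],
  ],
)

```text
t: 11.22
position: [0.5746, -0.0806, 0.0914]
tcp_rot: [0.686, 0.728, 0.002, 0.003]
ft_force: [7.7, 0.9, 9.3]
finger_gap: -0.0001
grasp_force: 4.2
```

Request:
step_arm(
  deltas=[
    [1,0,0,0.2,0,0,0],
    [1,0,0,0.3,0,0,0],
  ],
)

```text
t: 11.48
position: [0.575, -0.0806, 0.0889]
tcp_rot: [0.685, 0.728, 0.003, 0.003]
ft_force: [4.4, 1.9, 17.6]
finger_gap: 0.0
grasp_force: 8.6
```

Request:
step_arm(
  deltas=[
    [1,0,0,0.1,0,0,0],
    [1,0,0,0.2,0,0,0],
  ],
)

```text
t: 11.72
position: [0.5753, -0.0806, 0.0885]
tcp_rot: [0.685, 0.728, 0.003, 0.004]
ft_force: [-0.1, 1.6, 30.6]
finger_gap: 0.0001
grasp_force: 15.3
```

```bash
python3 -c "
from h import *
st()
for z in(.109,.126):print(z,[pix('side',target(0,r,0,z)[0]).round(1) for r in (.036,.08,.102)])
cv2.imwrite('pics/lev.png',capture('side')[:,:,::-1])
"
```

```text
t 11.72 p [ 0.5753 -0.0806  0.0885] f [-0.1  1.6 30.6] gap 0.0001
0.109 [array([326.1, 199.9]), array([306.7, 204.9]), array([296.7, 207.5])]
0.126 [array([326.7, 191.9]), array([307.1, 196.8]), array([297.1, 199.3])]
```

The stop is firm at 30 N. Tip height there is 0.126 m with the 37 mm offset, as expected. Rise straight up and check by numbers.

Request:
step_arm(
  deltas=[
    [1,0,0,-0.5,0,0,0],
    [1,0,0,-2,0,0,0],
    [1,0,0,-5,0,0,0],
    [1,0,0,-9,0,0,0],
    [1,0,0,-13,0,0,0],
  ],
)

```text
t: 12.4
position: [0.5707, -0.0804, 0.216]
tcp_rot: [0.686, 0.728, -0.0, -0.0]
ft_force: [1.1, 1.2, -0.1]
finger_gap: -0.0003
grasp_force: 0.0
```

```bash
python3 -c "
from h import *
st()
g=cv2.cvtColor(capture('side'),cv2.COLOR_RGB2GRAY)
# lever: dark component near (310,195)
sub=g[165:220,285:345];m=(sub<75).astype('uint8');k,l,s,c=cv2.connectedComponentsWithStats(m)
print([(s[i][:2]+[285,165],s[i][2:],(c[i]+[285,165]).round(1)) for i in range(1,k) if s[i][4]>8])
for n,T in(('down end',(0,.036,0,.126)),('hinge',(0,.102,0,.121)),('up end',(0,.054,0,.166))):print(n,pix('side',target(*T)[0]).round(1))
old=cv2.imread('pics/side0.png')
new=capture('side')[:,:,::-1]
def red(i):
    h=cv2.cvtColor(i,cv2.COLOR_BGR2HSV);m=cv2.inRange(h,(0,140,90),(8,255,255))|cv2.inRange(h,(172,140,90),(180,255,255));m[:200]=0;m[245:]=0;v,u=np.nonzero(m[:,:245]);return u.mean().round(2),v.mean().round(2)
print(red(old),red(new))
# box/keeper shift by template match of handle side face and shaker
for r in((250,270,300,335),(262,315,290,322)):
    y0,y1,x0,x1=r;t=old[y0:y1,x0:x1];R=cv2.matchTemplate(new[y0-6:y1+6,x0-6:x1+6].copy(),t,5);_,mx,_,loc=cv2.minMaxLoc(R);print(r,round(mx,3),np.array(loc)-6)
"
```

```text
t 12.4 p [ 0.5707 -0.0804  0.216 ] f [ 1.1  1.2 -0.1] gap -0.0003
[(array([285, 165]), array([13,  5, 44], dtype=int32), array([289.6, 166.5])), (array([302, 194]), array([ 25,   9, 129], dtype=int32), array([314.7, 197.9])), (array([291, 200]), array([ 3,  6, 11], dtype=int32), array([292.5, 202.5])), (array([291, 216]), array([11,  4, 34], dtype=int32), array([295.4, 217.9]))]
down end [326.7 191.9]
hinge [297.  201.7]
up end [320.1 174.4]
(np.float64(217.5), np.float64(216.76)) (np.float64(217.56), np.float64(216.82))
(250, 270, 300, 335) 0.84 [-1  1]
(262, 315, 290, 322) 0.747 [0 0]
```

The lever lies flat, spanning (302–327, 194–203) where the fully-down pose puts it. The timer and shaker have not moved, and the arm is clear. Handing in.

```bash
python3 -c "
from rig import *
print(sign_off())"
```

```text
the job is handed in; nothing more can be done
None
```

The clamp is closed: I pushed the strap to its stop in the keeper first, then pressed the cam lever fully down, and handed the job in at about 12.5 s with the arm clear; the timer and shaker did not move, the box shows at most a one-pixel shift (about 2 mm) in the side view, and I did not re-check the ramekin at the end.

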